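# Open the tab-lock gas shut-off valve

## Robot

A 7-joint arm with a two-finger parallel gripper is mounted at the origin on the work surface; the furniture and walls round the work are solid. World frame = base frame: x ahead of the robot, y to its left, z up, the work surface at z = 0. Lengths are in mm, angles in degrees, forces in N, time in s.
With the tool pointing down it reaches from about 350 to 775 mm from the base axis. Payload 3.1 kg.
Tool frame: the origin (TCP) lies on the centre line of the jaws, within the pads' length; the fingertips stand 11 mm ahead of it and the grasp point (between the pads) lies 8 mm behind it; z points along the fingers, y is the line along which they close (so a half turn about z gives the same grasp; the last joint's range is limited). The gripper opens to 85 mm and grips with 20 to 120 N. Pads are 22 mm wide; open, the fingers measure 114 mm over their backs; the gripper's body (76 mm by 85 mm) begins 54 mm behind the grasp point. The pads swing forward as they close: fully open they stand 13 mm farther back than shut.
Start: joints at [-73.207, 17.813, 0.802, 86.603, -0.252, 75.585, -1.558], TCP at [180.692, 519.488, 242.304] pointing down, gripper open.
Joint ranges: [-154.91, 154.91], [-16.99, 109.72], [-72.82, 74.43], [7.12, 147.25], [-82.49, 262.49], [11.32, 116.49], [-174.64, 174.64]. Speed limits (degrees/s): [159.86, 159.86, 180, 180, 180, 180, 180].

## Interface

Orientations are given as a 3x3 rotation matrix whose columns are the frame's x, y, z axes.
In Python, from plant import monitor, camera, calibration, arm gives the robot as it stands. The module is installed in compiled form; this text tells all that it offers.
- The arm moves only by the tool send_rows, never from a script. Its argument "targets" is one flat list of numbers, 7 for each row, row after row: the opening, from 0 (shut) to 1 (fully open), then the shift along the tool's x, y, z in mm, then the turn, a rotation vector about the tool's x, y, z in rad. A call has 1 to 8 rows; each row shifts and turns the commanded pose from where the row before left it, along the tool's axes as they then stand; what a row does not reach is not made up. A row lasts 1/10 s, in which the tool goes at most 50 mm and 8.59 degrees, less where a joint would pass 70% of its speed; a pose out of reach is approached as far as the arm can. A call is refused whole if a number of a shift passes 50 or a number of a turn 0.15, either way. A call with a gripper value outside its range is refused whole. The fingers move at their own pace and stop on an object; "squeeze" is the grip in N (left out, the last holds). Time passes only in rows, so rows that do not move let the fingers close. It gives the time, the measured TCP pose, the force, the opening and the grip force at its end, in the units of the state.
- monitor.read_state(): the state, without advancing time (a new reading comes with each control period).
- camera(name): name is "side" or "top" or "wrist"; returns the picture (420x560x3 uint8, red, green, blue); there is no depth.
- calibration(name): a dict with "mtx" (3x3 intrinsics, pixels), "R" (3x3) and "t" (3): a world point X has camera coordinates R X + t; the wrist camera has in their place "T_tool_cam" (4x4, takes a point from camera to tool coordinates, whose origin is the TCP and whose axes are the flange's). Camera axes: x right, y down, z forward; pixel columns grow to the right and rows downward; lengths in mm; the calibration is good to about 2 mm. A picture is of the moment at which its call begins: read the wrist's pose just before it. calibration takes no time and is no camera call.
- arm.finish_job(): hands the job in; it is judged then, once.
The state is a dict: "clock": time; "joints": joint angles; "qvel": joint speeds; "tau": joint torques, N m; "ee_pos": TCP position; "ee_rot": TCP orientation; "contact_force": force on the tool from outside, world axes, zero at the start; "torque": the same for the moment, N m; "gripper_width": opening from 0.0 (shut) to 1.0 (fully open); "gripper_force": force on a finger pad.
Only numpy, scipy, OpenCV 4.12 (cv2) and the standard library are available. Lean on these libraries where they do the work, as an engineer would, in place of code of your own. Each camera call takes 0.05 s, during which the arm holds its last target. There are 200 camera calls.

## Task

Open the shut-off valve on the bench: gently pinch the two release tabs of its knob, one finger on each, and with both held in turn the knob clockwise (seen from above) until you feel it come up against its far stop, without forcing it against the stop. Then let go so that both tabs spring fully out and lock the knob there; leave the frit jar and the crucible beside the valve where they are.

Things in the scene. Friction and masses are not known exactly. Their poses are not given: they have to be found in the camera images.
- valve: Shut-off valve, fixed: aluminium block 100 x 104 x 50 mm (x, y, z) on a dark 124 mm flange, a brass pipe stub out of each y side (to 82 mm). Origin: centre of its underside, on the knob's upright axis; z up, x to where the knob's pointer starts. The knob stands on top. Fingers must not load it with over 90 N in all (both fingers added); grip with 20 to 30 N.
- knob (a joint): Clockwise turn of the knob, rad: 0 to 0.04 at the start (shut, locked). Knob's yaw = valve's yaw minus this. Free to turn (0.06 N m) only while both tabs are in 4 mm or more; else locked with up to 0.06 rad of play. The far stop differs each time, anywhere from 0.78 to 1.36, and must be felt. Let go within 0.05 of it and the tabs spring out and lock; let go earlier, they stay about 3 mm in.
- knob_grip (a point): Point on the knob's axis, 78 mm above the bench, at mid height of the tabs; x along the pointer, y across the tabs (turns with the knob). Knob: black skirt of 74 mm diameter, 51 to 61 mm above the bench, with steel pointer (to 65 mm); on it a black hub 32 mm (x) by 25 mm (y), up to 92 mm, with a tab on each y side.
- tab_left (a joint): How far the tab on the knob's +y side is pressed in, m: 0 out, 0.006 fully in. Its spring: 6 N to start, 12 N fully in (1 N per mm). If the pinch is more than about 1 mm off centre, one tab bottoms while the other still locks: level the side forces on the two fingers (2 N difference per mm off centre).
- tab_right (a joint): The same for the tab on the knob's -y side.
- tab_left_face (a point): Centre of the outer face of the +y tab, 78 mm above the bench. Each tab is an upright ribbed steel plate 22 mm wide (knob x), 7 mm thick, from 64 to 92 mm above the bench. Outer faces are 26 mm from the knob's axis when out (52 mm across both), 20 mm when fully in (40 mm across).
- tab_right_face (a point): Centre of the outer face of the -y tab, as above.
- stop_spring (a joint): Strain of the far stop inside the housing, rad: 0 until the knob leans on it, then it yields at 4 N m per rad. Over 0.07 rad (0.28 N m on the stop) it is damaged. It springs back when the knob is let go; the notches move with it, so the tabs stay in line with them.
- frit_jar_mid (a point): Loose screw-lid glass jar with dark lid, 48 mm across, 59 mm high, just beyond the valve as seen from the robot; the point is its centre, 30 mm up. A bystander.
- crucible_mid (a point): Loose small clay crucible, 58 mm across, 48 mm high, on the robot's side of the valve; the point is on its axis, 24 mm up. A bystander.
Mind the look-alikes: they are no part of the job. What is shaped like the valve but blue or orange is not meant.

How it is judged:
By the outcome, as a careful person would: the job done as asked, in the order asked, and still so for the second after the job is handed in, with the robot touching nothing.
It also fails if it takes over 64 s, if anything falls off the work surface, if the arm or the gripper's body presses on something with over 40 N, if the wrist force passes 120 N, or if a joint passes its speed limit or range.

## Working session

There is one attempt and no reset: what is moved stays moved. The work goes in short steps, Python scripts to look and compute and a tool call to move; the robot and the scene stay as the last step left them, time stands still between calls to the robot, and variables do not carry over. Pictures are saved under pics/ and viewed, at most 10 in all, crops included, and the job is handed in when it is done.

Besides the shell and the picture viewer there is one more tool, called after ">>>" as name(argument=value, ...) on one line, values as JSON. send_rows: Moves the arm, as the interface text tells. Its arguments: {"type":"object","properties":{"targets":{"type":"array","items":{"type":"number"}},"squeeze":{"type":"number"}},"required":["targets"]}

```bash
mkdir -p pics; python3 - <<'E'
from plant import monitor,camera,calibration
import cv2,numpy as np
s=monitor.read_state();print({k:np.round(v,3).tolist() for k,v in s.items()})
for n in("top","side"):
    cv2.imwrite(f"pics/{n}0.png",camera(n)[:,:,::-1]);c=calibration(n);print(n,c)
print(calibration("wrist"))
E
```

```text
{'clock': 0.0, 'joints': [-73.207, 17.863, 0.802, 86.693, -0.252, 75.582, -1.558], 'qvel': [-0.099, 0.059, 0.005, 0.051, 0.038, 0.075, -0.042], 'tau': [-0.0, -37.992, 0.146, -23.059, 0.012, 0.013, -0.0], 'ee_pos': [180.473, 518.809, 241.194], 'ee_rot': [[-0.945, 0.328, -0.001], [0.328, 0.945, -0.002], [-0.0, -0.002, -1.0]], 'contact_force': [0.588, -0.148, -0.017], 'torque': [-0.03, -0.042, 0.003], 'gripper_force': 0.0, 'gripper_width': 0.999}
top {'mtx': array([[397.46818446,   0.        , 281.98918591],
       [  0.        , 397.46818446, 212.78072797],
       [  0.        ,   0.        ,   1.        ]]), 'R': array([[ 2.64225361e-02, -9.99629683e-01,  6.50741396e-03],
       [-9.76455517e-01, -2.72030705e-02, -2.13996768e-01],
       [ 2.14094543e-01, -6.99862937e-04, -9.76812693e-01]]), 't': array([ -21.50406294,  377.34822049, 1151.87111288])}
side {'mtx': array([[463.29618622,   0.        , 274.73468896],
       [  0.        , 463.29618622, 213.44498637],
       [  0.        ,   0.        ,   1.        ]]), 'R': array([[ 0.99721732, -0.073169  ,  0.01427954],
       [-0.03352156, -0.61119007, -0.79077368],
       [ 0.06658763,  0.78809454, -0.61194206]]), 't': array([-350.58582245,   65.45740662, 1170.74711313])}
{'mtx': array([[289.24859748,   0.        , 279.60090508],
       [  0.        , 289.24859748, 210.58795385],
       [  0.        ,   0.        ,   1.        ]]), 'T_tool_cam': array([[-9.85460156e-06, -9.63428212e-01, -2.67966564e-01,
         6.76452129e+01],
       [ 9.99998749e-01,  4.14366036e-04, -1.52655806e-03,
        -1.21260535e-01],
       [ 1.58176535e-03, -2.67966244e-01,  9.63427003e-01,
        -1.31615806e+02],
       [ 0.00000000e+00,  0.00000000e+00,  0.00000000e+00,
         1.00000000e+00]])}
```

View pics/top0.png

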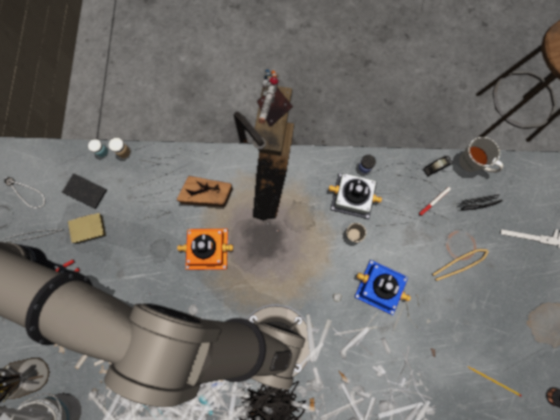

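View pics/side0.png

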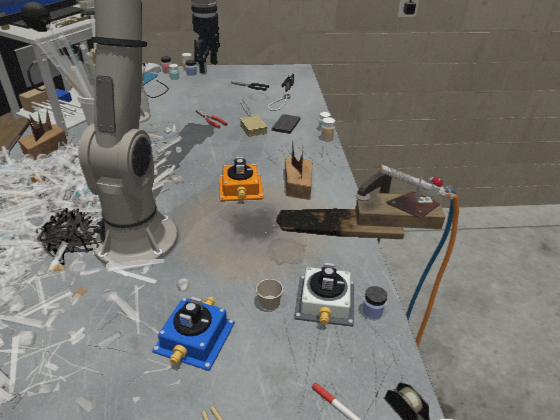

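Candidates in the top view: bare-aluminium valve (355,193), blue (383,288), orange (207,248). In the side view these are (325,295), (193,330) and (240,183). The aluminium one is meant: the jar (367,163) lies beyond it and the crucible (354,234) on the robot's side. I'll check the choice in a close crop.

```bash
cat >h.py <<'E'
import numpy as np,cv2
from plant import monitor,camera,calibration
def ray(n,uv,s=None):
    c=calibration(n);d=np.linalg.solve(c["mtx"],[uv[0],uv[1],1])
    if n=="wrist":
        T=c["T_tool_cam"];R=np.array(s["ee_rot"]);return np.array(s["ee_pos"])+R@T[:3,3],R@T[:3,:3]@d
    return -c["R"].T@c["t"],c["R"].T@d
def plane(n,uv,z,s=None):
    o,d=ray(n,uv,s);return o+d*(z-o[2])/d[2]
E
python3 - <<'E'
from h import *
t=cv2.imread("pics/top0.png")[140:260,310:410];s=cv2.imread("pics/side0.png")[250:340,255:395]
a=cv2.resize(t,(400,480),interpolation=2);b=cv2.resize(s,(400,257),interpolation=2)
cv2.imwrite("pics/c0.png",np.hstack([a,np.vstack([b,np.zeros((223,400,3),np.uint8)])]))
for n,uv,z in[("top",(356,192),60),("side",(326,287),60),("top",(367,160),59),("top",(354,233),48),("side",(375,293),59),("side",(268,285),48)]:print(n,uv,plane(n,uv,z).round())
E
```

```text
top (356, 192) [ 443. -231.   60.]
side (326, 287) [ 440. -246.   60.]
top (367, 160) [ 546. -266.   59.]
top (354, 233) [ 321. -225.   48.]
side (375, 293) [ 539. -268.   59.]
side (268, 285) [ 320. -222.   48.]
```

View pics/c0.png

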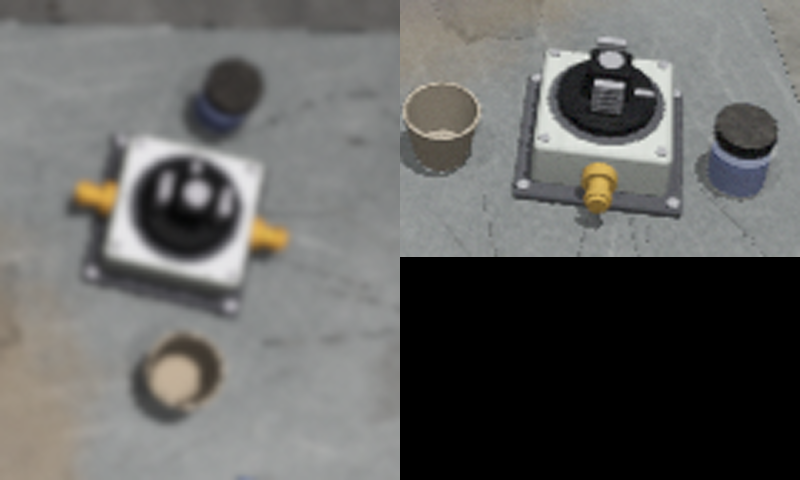

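Confirmed: white aluminium block with black knob, tabs at crop (166,187)/(225,205), pointer toward +x. Knob is near (443,-235), yaw about -14°. I'll go above it on a bowed path.

>>> send_rows(targets=[1, -27, -20, 0, 0, 0, 0, 1, -27, -20, 0, 0, 0, 0, 1, -27, -20, 0, 0, 0, 0, 1, -27, -20, 0, 0, 0, 0, 1, -27, -20, 0, 0, 0, 0, 1, -27, -20, 0, 0, 0, 0, 1, -27, -20, 0, 0, 0, 0, 1, -27, -20, 0, 0, 0, 0], squeeze=20)

```text
clock: 0.9
ee_pos: [332.5, 295.9, 241.9]
ee_rot: [[-0.945, 0.328, -0.001], [0.328, 0.945, -0.001], [0.0, -0.001, -1.0]]
contact_force: [0.3, 0.2, 0.5]
gripper_width: 1.001
gripper_force: 0.0
```

>>> send_rows(targets=[1, -25, -31, 0, 0, 0, 0, 1, -25, -31, 0, 0, 0, 0, 1, -25, -31, 0, 0, 0, 0, 1, -25, -31, 0, 0, 0, 0, 1, -25, -31, 0, 0, 0, 0, 1, -25, -31, 0, 0, 0, 0, 1, -25, -31, 0, 0, 0, 0, 1, -25, -31, 0, 0, 0, 0])

```text
clock: 1.7
ee_pos: [439.5, -4.0, 242.1]
ee_rot: [[-0.945, 0.328, -0.0], [0.328, 0.945, 0.0], [0.0, 0.0, -1.0]]
contact_force: [0.7, 0.5, -0.4]
gripper_width: 0.997
gripper_force: 0.0
```

>>> send_rows(targets=[1, -10, -28, 6, 0, 0, 0, 1, -10, -28, 6, 0, 0, 0, 1, -10, -28, 6, 0, 0, 0, 1, -10, -28, 6, 0, 0, 0, 1, -10, -28, 6, 0, 0, 0, 1, -10, -28, 6, 0, 0, 0, 1, -10, -28, 6, 0, 0, 0, 1, -10, -28, 6, 0, 0, 0])

```text
clock: 2.5
ee_pos: [441.2, -241.2, 193.6]
ee_rot: [[-0.945, 0.328, -0.001], [0.328, 0.945, 0.001], [0.001, 0.0, -1.0]]
contact_force: [0.7, 0.4, -0.4]
gripper_width: 1.0
gripper_force: 0.0
```

```bash
python3 - <<'E'
from h import *
s=monitor.read_state();im=camera("wrist")[:,:,::-1];cv2.imwrite("pics/w1f.png",im)
print(s["ee_pos"],s["joints"])
np.save("s1.npy",s,allow_pickle=True)
cv2.imwrite("pics/w1.png",cv2.resize(im[90:330,140:420],(700,600),interpolation=2))
E
```

```text
[ 441.22027383 -241.16260035  193.63768419] [ -6.36039554  16.82047511  41.3435846   99.48351466 -11.88639608
  68.21168678 109.06674578]
```

View pics/w1.png

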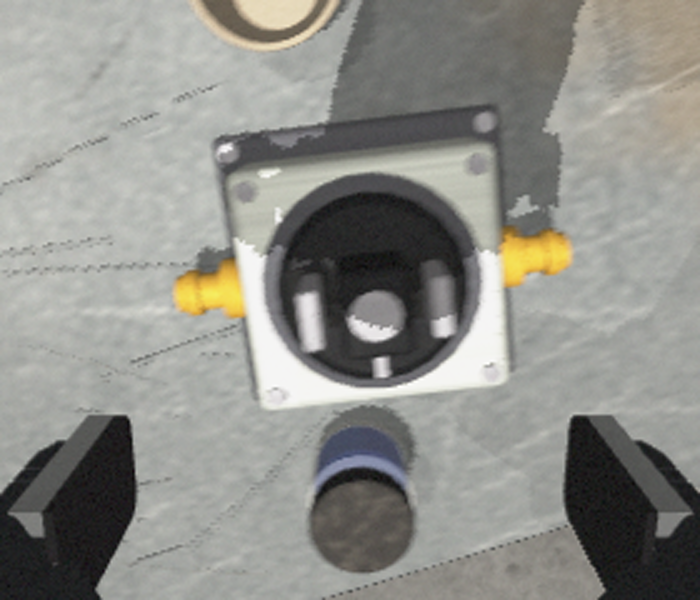

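The view shows tabs at crop (311,313) and (439,300), hub cap (376,315), pointer (381,367), skirt centre (372,281), and pipe ends (185,293) and (560,250).

```bash
python3 - <<'E'
from h import *
s=np.load("s1.npy",allow_pickle=True).item();R=np.array(s["ee_rot"])
P=lambda x,y,z:plane("wrist",(x/2.5+140-.3,y/2.5+90-.3),z,s)
for n,a in dict(tabL=(439,300,92),tabR=(311,313,92),cap=(376,315,92),skirt=(372,281,61),ptr=(381,367,65),pipeL=(570,247,25),pipeR=(176,297,25),b1=(276,396,50),b2=(491,372,50),b3=(246,191,50),b4=(477,163,50)).items():
    p=P(*a);print(n,p.round(1),"tool",(R.T@(p-s["ee_pos"])).round(1))
E
```

```text
tabL [ 447.4 -212.2   92. ] tool [  3.5  29.4 101.7]
tabR [ 437.7 -254.2   92. ] tool [ -1.  -13.5 101.6]
cap [ 445.5 -233.8   92. ] tool [ -1.7   8.3 101.6]
skirt [ 441.4 -232.9   61. ] tool [  2.4   7.8 132.6]
ptr [ 473.7 -240.3   65. ] tool [-30.5  11.4 128.6]
pipeL [ 463.5 -151.1   25. ] tool [  8.3  92.3 168.7]
pipeR [ 429.2 -316.7   25. ] tool [-13.6 -75.3 168.6]
b1 [ 477.1 -286.2   50. ] tool [-48.8 -30.8 143.6]
b2 [ 495.9 -200.    50. ] tool [-38.3  56.8 143.6]
b3 [ 395.2 -267.3   50. ] tool [ 34.8 -39.9 143.7]
b4 [ 413.8 -181.7   50. ] tool [ 45.3  47.2 143.7]
```

>>> send_rows(targets=[0.85, -2, 8, 10, 0, 0, 0, 0.85, 0, 0, 10, 0, 0, -0.105, 0.85, 0, 0, 15, 0, 0, 0, 0.85, 0, 0, 15, 0, 0, 0, 0.85, 0, 0, 15, 0, 0, 0, 0.85, 0, 0, 0, 0, 0, 0], squeeze=20)

```text
clock: 3.15
ee_pos: [444.6, -230.6, 126.8]
ee_rot: [[-0.974, 0.226, -0.005], [0.226, 0.974, 0.003], [0.006, 0.002, -1.0]]
contact_force: [-0.3, -0.1, -0.1]
gripper_width: 0.848
gripper_force: 0.0
```

```bash
python3 - <<'E'
from h import *
s=monitor.read_state();im=camera("wrist")[:,:,::-1]
print(s["ee_pos"],np.array(s["ee_rot"]).round(3),s["contact_force"])
np.save("s2.npy",s,allow_pickle=True)
cv2.imwrite("pics/w2.png",cv2.resize(im[150:390,140:420],(700,600),interpolation=2))
E
```

```text
[ 444.64283509 -230.62326672  126.75860474] [[-0.974  0.226 -0.005]
 [ 0.226  0.974  0.003]
 [ 0.006  0.002 -1.   ]] [-0.30528858 -0.11917523 -0.1375055 ]
```

View pics/w2.png

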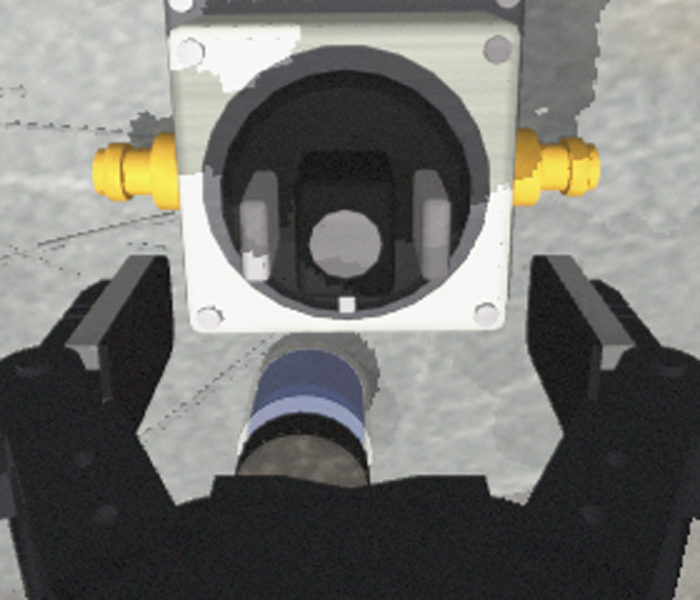

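The fingers straddle the knob: pad edges at crop x 168 and 528, tabs at (255,240) and (435,240), cap at (345,243), bolts at the block's corners.

```bash
python3 - <<'E'
from h import *
s=np.load("s2.npy",allow_pickle=True).item();R=np.array(s["ee_rot"])
P=lambda x,y,z:plane("wrist",(x/2.5+140-.3,y/2.5+150-.3),z,s)
for n,a in dict(tabL=(435,240,92),tabR=(255,240,92),cap=(345,243,92),b1=(208,317,50),b2=(487,314,50),b3=(189,51,50),b4=(497,48,50)).items():
    p=P(*a);print(n,p.round(1),"tool",(R.T@(p-s["ee_pos"])).round(1))
E
```

```text
tabL [ 450.2 -210.6   92. ] tool [-1.1 20.7 34.8]
tabR [ 440.2 -254.    92. ] tool [ -1.1 -23.8  34.7]
cap [ 446.  -232.5   92. ] tool [-1.9 -1.6 34.7]
b1 [ 477.5 -285.    50. ] tool [-44.7 -45.7  76.4]
b2 [ 496.6 -198.1   50. ] tool [-43.7  43.3  76.6]
b3 [ 394.8 -266.9   50. ] tool [ 40.  -46.8  76.9]
b4 [ 413.9 -180.3   50. ] tool [40.8 41.9 77.1]
```

>>> send_rows(targets=[0.8, -2, -1.7, 10, 0, 0, 0, 0.8, 0, 0, 14, 0, 0, 0, 0.8, 0, 0, 14, 0, 0, 0, 0.8, 0, 0, 12, 0, 0, 0, 0.8, 0, 0, 0, 0, 0, 0, 0.8, 0, 0, 0, 0, 0, 0])

```text
clock: 3.8
ee_pos: [447.8, -235.7, 79.4]
ee_rot: [[-0.974, 0.228, 0.0], [0.228, 0.974, -0.0], [-0.0, -0.0, -1.0]]
contact_force: [-0.2, -0.6, 0.2]
gripper_width: 0.796
gripper_force: 0.0
```

>>> send_rows(targets=[0.7, 2, 1.5, 3, 0, 0, 0, 0.7, 0, 0, 0, 0, 0, 0, 0.7, 0, 0, 0, 0, 0, 0])

```text
clock: 4.1
ee_pos: [446.2, -233.7, 76.6]
ee_rot: [[-0.974, 0.228, 0.001], [0.228, 0.974, -0.0], [-0.001, 0.0, -1.0]]
contact_force: [-0.2, -0.1, 0.8]
gripper_width: 0.704
gripper_force: 0.0
```

```bash
python3 - <<'E'
from h import *
s=monitor.read_state();im=camera("wrist")[:,:,::-1];s2=monitor.read_state()
print(s["ee_pos"],s2["ee_pos"],s["contact_force"],s["gripper_width"])
np.save("s3.npy",s,allow_pickle=True)
cv2.imwrite("pics/w3.png",cv2.resize(im[180:420,140:420],(700,600),interpolation=2))
E
```

```text
[ 446.23093145 -233.66205921   76.63477594] [ 446.28055583 -233.72250691   76.63830137] [-0.17471087 -0.11308252  0.761184  ] 0.7040666869814066
```

View pics/w3.png

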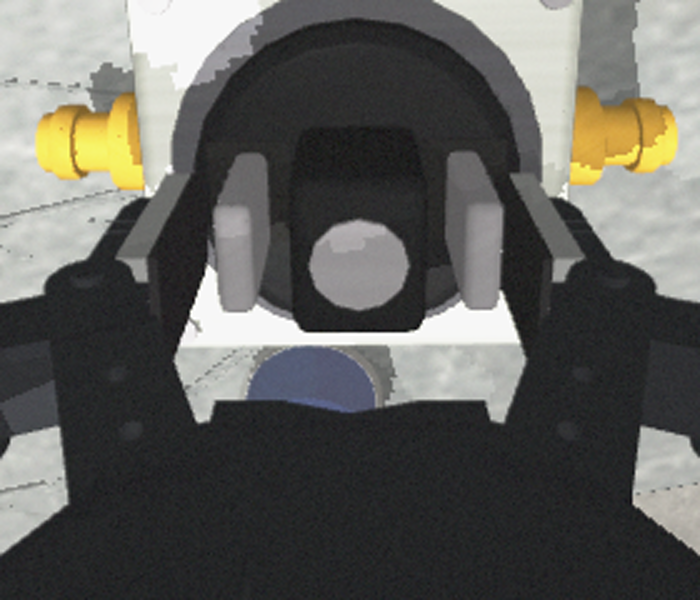

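Tabs' outer edges are at 217 and 500 (mid 358.5), against jaw centre at 350. The knob is therefore 1.6 mm to tool +y and 1 mm to +x. I'll correct that, then pinch.

>>> send_rows(targets=[0.65, 1, 1.6, 0, 0, 0, 0, 0.65, 0, 0, 0, 0, 0, 0, 0.6, 0, 0, 0, 0, 0, 0, 0.5, 0, 0, 0, 0, 0, 0, 0.4, 0, 0, 0, 0, 0, 0, 0.4, 0, 0, 0, 0, 0, 0, 0.4, 0, 0, 0, 0, 0, 0, 0.4, 0, 0, 0, 0, 0, 0], squeeze=22)

```text
clock: 4.95
ee_pos: [445.7, -232.0, 77.7]
ee_rot: [[-0.974, 0.228, 0.001], [0.228, 0.974, 0.001], [-0.001, 0.001, -1.0]]
contact_force: [-2.4, 2.3, 9.5]
gripper_width: 0.459
gripper_force: 23.9
```

```bash
cat > r.py <<'E'
from h import *
s=monitor.read_state();R=np.array(s["ee_rot"])
print("t",s["clock"],"pos",np.round(s["ee_pos"],1),"yaw %.2f"%np.degrees(np.arctan2(-R[0,1],R[1,1])),"Ftool",(R.T@s["contact_force"]).round(2),"Tz",np.round(s["torque"],3),"w",round(s["gripper_width"],3),"g",round(s["gripper_force"],1),"q7",round(s["joints"][6],1))
E
python3 r.py
```

```text
t 4.95 pos [ 445.7 -232.    77.7] yaw -13.16 Ftool [ 2.85  1.65 -9.52] Tz [0.345 0.532 0.073] w 0.459 g 23.9 q7 119.1
```

>>> send_rows(targets=[0.4, 0.4, 0.7, -1.5, 0, 0, 0, 0.4, 0, 0, 0, 0, 0, 0, 0.4, 0, 0, 0, 0, 0, 0])

```text
clock: 5.25
ee_pos: [445.6, -231.9, 77.8]
ee_rot: [[-0.974, 0.228, 0.001], [0.228, 0.974, -0.001], [-0.001, -0.001, -1.0]]
contact_force: [1.6, -2.7, -1.5]
gripper_width: 0.464
gripper_force: 24.4
```

```bash
python3 r.py
```

```text
t 5.25 pos [ 445.6 -231.9   77.8] yaw -13.17 Ftool [-2.14 -2.29  1.46] Tz [-0.484 -0.272  0.092] w 0.464 g 24.4 q7 118.9
```

>>> send_rows(targets=[0.4, -0.2, -0.4, 0.2, 0, 0, 0.03, 0.4, 0, 0, 0, 0, 0, 0.03, 0.4, 0, 0, 0, 0, 0, 0.04, 0.4, 0, 0, 0, 0, 0, 0, 0.4, 0, 0, 0, 0, 0, 0])

```text
clock: 5.75
ee_pos: [445.6, -231.9, 77.8]
ee_rot: [[-0.946, 0.324, 0.001], [0.324, 0.946, -0.001], [-0.001, -0.0, -1.0]]
contact_force: [0.7, -2.4, -0.1]
gripper_width: 0.457
gripper_force: 24.7
```

```bash
python3 r.py
```

```text
t 5.75 pos [ 445.6 -231.9   77.8] yaw -18.91 Ftool [-1.48 -2.02  0.11] Tz [-0.508 -0.26  -0.024] w 0.457 g 24.7 q7 114.0
```

>>> send_rows(targets=[0.4, -0.2, -0.3, 0, 0, 0, 0.08, 0.4, 0, 0, 0, 0, 0, 0.08, 0.4, 0, 0, 0, 0, 0, 0.08, 0.4, 0, 0, 0, 0, 0, 0.08, 0.4, 0, 0, 0, 0, 0, 0, 0.4, 0, 0, 0, 0, 0, 0])

```text
clock: 6.35
ee_pos: [445.6, -231.9, 77.8]
ee_rot: [[-0.797, 0.604, 0.001], [0.604, 0.797, 0.0], [-0.0, 0.0, -1.0]]
contact_force: [1.3, -1.7, 1.9]
gripper_width: 0.463
gripper_force: 24.8
```

```bash
python3 r.py
```

```text
t 6.35 pos [ 445.6 -231.9   77.8] yaw -37.14 Ftool [-2.01 -0.58 -1.94] Tz [-0.385 -0.22   0.005] w 0.463 g 24.8 q7 98.2
```

>>> send_rows(targets=[0.4, -0.3, 0, 0, 0, 0, 0.07, 0.4, 0, 0, 0, 0, 0, 0.07, 0.4, 0, 0, 0, 0, 0, 0.07, 0.4, 0, 0, 0, 0, 0, 0.07, 0.4, 0, 0, 0, 0, 0, 0, 0.4, 0, 0, 0, 0, 0, 0])

```text
clock: 6.95
ee_pos: [445.6, -231.9, 77.8]
ee_rot: [[-0.6, 0.8, 0.0], [0.8, 0.6, 0.001], [0.0, 0.0, -1.0]]
contact_force: [0.7, -0.6, 4.3]
gripper_width: 0.463
gripper_force: 25.1
```

```bash
python3 r.py
```

```text
t 6.95 pos [ 445.6 -231.9   77.8] yaw -53.16 Ftool [-0.91  0.2  -4.28] Tz [-0.224 -0.031 -0.015] w 0.463 g 25.1 q7 84.4
```

```bash
cat > a.py <<'E'
from h import *
L=[]
for i in range(4):
    s=monitor.read_state();R=np.array(s["ee_rot"])
    L.append([s["torque"][2],-np.arctan2(-R[0,1],R[1,1]),*(R.T@s["contact_force"])]);camera("top")
L=np.array(L);print("tz",L[:,0].round(3),"mean",L.mean(0).round(4),"std",L[:,0].std().round(3),"w",round(s["gripper_width"],3),"t",s["clock"])
E
python3 a.py
```

```text
tz [-0.015 -0.001  0.023  0.031] mean [ 0.0094  0.9281 -0.642   0.3577 -4.3159] std 0.018 w 0.46 t 7.1
```

>>> send_rows(targets=[0.4, 0, 0, -0.4, 0, 0, 0.02, 0.4, 0, 0, 0, 0, 0, 0.02, 0.4, 0, 0, 0, 0, 0, 0])

```text
clock: 7.45
ee_pos: [445.6, -231.9, 77.8]
ee_rot: [[-0.565, 0.825, -0.0], [0.825, 0.565, 0.0], [0.0, -0.0, -1.0]]
contact_force: [1.5, -0.4, 1.9]
gripper_width: 0.465
gripper_force: 24.8
```

```bash
python3 a.py
```

```text
tz [-0.123 -0.011 -0.032 -0.05 ] mean [-0.0541  0.97   -1.028   0.2731 -1.3131] std 0.042 w 0.46 t 7.6
```

```bash
sed -i 's/\*(R.T@s\["contact_force"\])/*(R.T@s["contact_force"]),s["tau"][6]/; s/range(4)/range(6)/' a.py; python3 a.py
```

```text
tz [-0.019 -0.045 -0.088 -0.095 -0.094 -0.016] mean [-0.0594  0.9697 -1.4381  0.4489 -0.2639  0.0604] std 0.034 w 0.465 t 7.9
```

>>> send_rows(targets=[0.4, 0, 0, 0, 0, 0, 0.02, 0.4, 0, 0, 0, 0, 0, 0.02, 0.4, 0, 0, 0, 0, 0, 0])

```text
clock: 8.25
ee_pos: [445.6, -231.9, 77.8]
ee_rot: [[-0.532, 0.847, -0.0], [0.847, 0.532, 0.0], [0.0, -0.0, -1.0]]
contact_force: [2.1, -0.5, -2.0]
gripper_width: 0.462
gripper_force: 24.5
```

```bash
python3 a.py
```

```text
tz [-0.05  -0.019 -0.049 -0.03  -0.066 -0.083] mean [-0.0497  1.01   -1.8248  0.7541  1.6557  0.0457] std 0.021 w 0.463 t 8.5
```

>>> send_rows(targets=[0.4, -0.2, 0, 0, 0, 0, 0.02, 0.4, 0, 0, 0, 0, 0, 0.02, 0.4, 0, 0, 0, 0, 0, 0])

```text
clock: 8.85
ee_pos: [445.6, -231.9, 77.9]
ee_rot: [[-0.497, 0.868, -0.0], [0.868, 0.497, 0.0], [0.001, -0.0, -1.0]]
contact_force: [2.4, 0.1, -2.9]
gripper_width: 0.463
gripper_force: 24.4
```

```bash
python3 a.py
```

```text
tz [-0.027 -0.026 -0.082 -0.028 -0.064 -0.078] mean [-0.0507  1.05   -0.8543  1.5393  2.8933  0.0456] std 0.024 w 0.457 t 9.1
```

>>> send_rows(targets=[0.4, 0, 0.2, 0.3, 0, 0, 0.02, 0.4, 0, 0, 0, 0, 0, 0.02, 0.4, 0, 0, 0, 0, 0, 0])

```text
clock: 9.45
ee_pos: [445.7, -232.0, 77.8]
ee_rot: [[-0.462, 0.887, -0.0], [0.887, 0.462, 0.001], [0.001, -0.0, -1.0]]
contact_force: [0.7, 1.1, 1.2]
gripper_width: 0.461
gripper_force: 24.7
```

```bash
python3 a.py
```

```text
tz [-0.08  -0.091 -0.057 -0.05  -0.084 -0.067] mean [-0.0716  1.0901  1.3851  0.8415 -1.8008  0.0457] std 0.015 w 0.459 t 9.7
```

>>> send_rows(targets=[0.4, 0, 0.1, 0, 0, 0, 0.02, 0.4, 0, 0, 0, 0, 0, 0.02, 0.4, 0, 0, 0, 0, 0, 0])

```text
clock: 10.05
ee_pos: [445.7, -232.0, 77.8]
ee_rot: [[-0.426, 0.905, -0.001], [0.905, 0.426, 0.001], [0.001, -0.0, -1.0]]
contact_force: [-1.7, 1.7, 5.1]
gripper_width: 0.459
gripper_force: 25.1
```

```bash
python3 a.py
```

```text
tz [-0.088 -0.073 -0.061 -0.076 -0.052 -0.037] mean [-0.0644  1.1302  3.1237 -0.6755 -5.3609  0.0457] std 0.017 w 0.465 t 10.3
```

>>> send_rows(targets=[0.4, 0.4, -0.1, -0.4, 0, 0, 0.02, 0.4, 0, 0, 0, 0, 0, 0.02, 0.4, 0, 0, 0, 0, 0, 0])

```text
clock: 10.65
ee_pos: [445.7, -232.0, 77.9]
ee_rot: [[-0.39, 0.921, -0.0], [0.921, 0.39, -0.001], [-0.0, -0.0, -1.0]]
contact_force: [-1.7, 0.4, -0.5]
gripper_width: 0.462
gripper_force: 24.6
```

```bash
python3 a.py
```

```text
tz [-0.056 -0.127 -0.082 -0.04  -0.064 -0.068] mean [-0.0729  1.1702  0.4266 -0.2802  1.1041  0.0458] std 0.027 w 0.463 t 10.9
```

>>> send_rows(targets=[0.4, 0, 0, 0, 0, 0, 0.02, 0.4, 0, 0, 0, 0, 0, 0.02, 0.4, 0, 0, 0, 0, 0, 0])

```text
clock: 11.25
ee_pos: [445.7, -231.9, 77.9]
ee_rot: [[-0.352, 0.936, -0.0], [0.936, 0.352, -0.0], [-0.0, -0.0, -1.0]]
contact_force: [0.7, -0.7, -4.0]
gripper_width: 0.463
gripper_force: 24.2
```

```bash
python3 a.py
```

```text
tz [-0.078 -0.015 -0.1   -0.058 -0.049 -0.088] mean [-0.0646  1.2101 -1.0186  0.0696  4.7752  0.0458] std 0.028 w 0.463 t 11.5
```

>>> send_rows(targets=[0.4, 0, 0, 0.3, 0, 0, 0.02, 0.4, 0, 0, 0, 0, 0, 0.02, 0.4, 0, 0, 0, 0, 0, 0])

```text
clock: 11.85
ee_pos: [445.7, -231.9, 77.9]
ee_rot: [[-0.315, 0.949, -0.0], [0.949, 0.315, -0.0], [-0.0, -0.0, -1.0]]
contact_force: [-0.1, -1.5, -3.4]
gripper_width: 0.459
gripper_force: 24.2
```

```bash
python3 a.py
```

```text
tz [-0.054 -0.087 -0.102 -0.087 -0.071 -0.076] mean [-0.0795  1.2502 -1.0032 -0.3847  3.3029  0.0459] std 0.015 w 0.464 t 12.1
```

>>> send_rows(targets=[0.4, 0, 0, 0.3, 0, 0, 0.02, 0.4, 0, 0, 0, 0, 0, 0.02, 0.4, 0, 0, 0, 0, 0, 0])

```text
clock: 12.45
ee_pos: [445.7, -231.9, 77.8]
ee_rot: [[-0.277, 0.961, 0.0], [0.961, 0.277, 0.0], [0.0, 0.0, -1.0]]
contact_force: [-1.6, 0.1, 0.6]
gripper_width: 0.464
gripper_force: 24.8
```

```bash
python3 a.py
```

```text
tz [-0.018 -0.042 -0.055 -0.083 -0.02  -0.077] mean [-0.0494  1.2902  0.7635 -1.6905 -1.9768  0.046 ] std 0.025 w 0.465 t 12.7
```

>>> send_rows(targets=[0.4, 0, -0.2, 0, 0, 0, 0.02, 0.4, 0, 0, 0, 0, 0, 0.02, 0.4, 0, 0, 0, 0, 0, 0])

```text
clock: 13.05
ee_pos: [445.7, -231.9, 77.8]
ee_rot: [[-0.238, 0.971, 0.0], [0.971, 0.238, -0.0], [-0.0, 0.0, -1.0]]
contact_force: [-2.5, 1.4, 6.4]
gripper_width: 0.464
gripper_force: 25.2
```

```bash
python3 a.py
```

```text
tz [0.037 0.044 0.057 0.036 0.011 0.024] mean [ 0.0347  1.3301  1.0731 -1.93   -5.3089 -0.0268] std 0.014 w 0.46 t 13.3
```

Torque jumped by +0.085 N m, so the stop is probably touched. A small confirming step.

>>> send_rows(targets=[0.4, 0, -0.2, -0.4, 0, 0, 0.008, 0.4, 0, 0, 0, 0, 0, 0.007, 0.4, 0, 0, 0, 0, 0, 0])

```text
clock: 13.65
ee_pos: [445.7, -231.9, 77.8]
ee_rot: [[-0.224, 0.975, 0.001], [0.975, 0.224, -0.0], [-0.001, 0.0, -1.0]]
contact_force: [-0.3, -1.0, 0.9]
gripper_width: 0.463
gripper_force: 24.7
```

```bash
python3 a.py
```

```text
tz [0.103 0.078 0.103 0.069 0.062 0.126] mean [ 0.0903  1.3447 -0.7463 -0.0744 -0.2125 -0.1128] std 0.023 w 0.461 t 13.9
```

Slope is 4 N m/rad, so the stop is confirmed (strain about 0.035). I'll ease back a little and let go.

>>> send_rows(targets=[0.4, 0, 0, 0, 0, 0, -0.02, 0.4, 0, 0, 0, 0, 0, 0, 0.5, 0, 0, 0, 0, 0, 0, 0.58, 0, 0, 0, 0, 0, 0, 0.66, 0, 0, 0, 0, 0, 0, 0.74, 0, 0, 0, 0, 0, 0, 0.8, 0, 0, 0, 0, 0, 0, 0.8, 0, 0, 0, 0, 0, 0])

```text
clock: 14.75
ee_pos: [445.3, -231.8, 78.2]
ee_rot: [[-0.244, 0.97, 0.0], [0.97, 0.244, 0.0], [0.0, 0.0, -1.0]]
contact_force: [-0.1, -0.6, 0.3]
gripper_width: 0.801
gripper_force: 0.0
```

```bash
python3 r.py; python3 - <<'E'
from h import *
s=monitor.read_state();im=camera("wrist")[:,:,::-1]
cv2.imwrite("pics/w4.png",cv2.resize(im[180:420,140:420],(700,600),interpolation=2))
E
```

```text
t 14.75 pos [ 445.3 -231.8   78.2] yaw -75.90 Ftool [-0.54 -0.21 -0.28] Tz [-0.066 -0.003 -0.068] w 0.801 g 0.0 q7 65.1
```

View pics/w4.png

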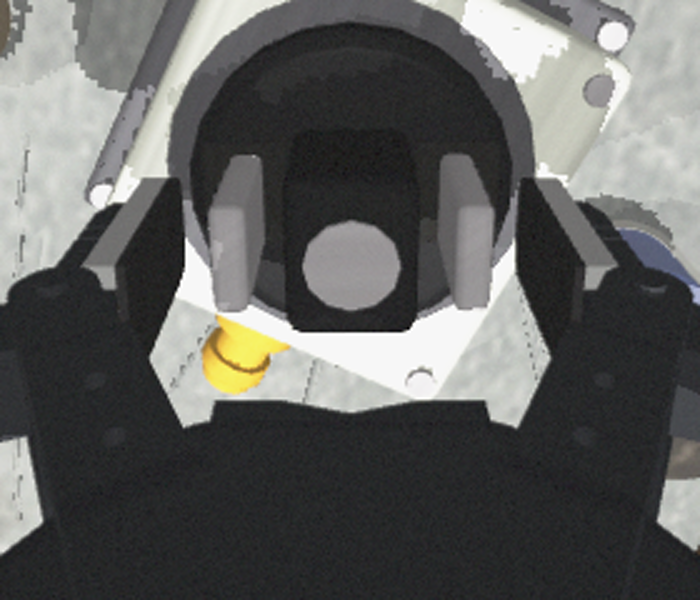

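The tabs span 210–493 (283 px), the same as when fully out at the start, so both sprang out and locked. I'll retreat straight up.

>>> send_rows(targets=[0.8, 0, 0, -8, 0, 0, 0, 0.8, 0, 0, -15, 0, 0, 0, 0.8, 0, 0, -25, 0, 0, 0, 0.8, 0, 0, -30, 0, 0, 0, 0.8, 0, 0, -30, 0, 0, 0, 0.8, 0, 0, 0, 0, 0, 0, 0.8, 0, 0, 0, 0, 0, 0])

```text
clock: 15.5
ee_pos: [445.9, -232.3, 187.4]
ee_rot: [[-0.244, 0.97, 0.003], [0.97, 0.244, -0.0], [-0.001, 0.003, -1.0]]
contact_force: [-0.0, -0.6, 0.0]
gripper_width: 0.8
gripper_force: 0.0
```

```bash
python3 r.py; python3 - <<'E'
from h import *
im=camera("side")[:,:,::-1];o=cv2.imread("pics/side0.png")
cv2.imwrite("pics/s5.png",np.hstack([cv2.resize(i[240:350,240:400],(400,275),interpolation=2) for i in(o,im)]))
E
```

```text
t 15.5 pos [ 445.9 -232.3  187.4] yaw -75.90 Ftool [-0.53 -0.17 -0.02] Tz [0.007 0.006 0.024] w 0.8 g 0.0 q7 58.5
```

View pics/s5.png

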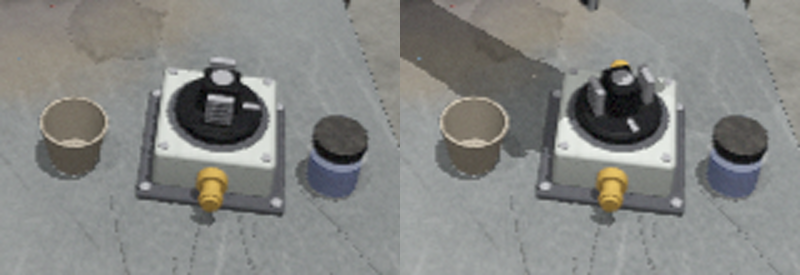

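Before (left) and after (right): the pointer has turned clockwise from (250,106) to (633,126), both tabs stand out, and the jar and crucible have not moved.

```bash
python3 -c "
from plant import arm;print(arm.finish_job())"
```

```text
the job is handed in; nothing more can be done
None
```

The valve is open: I turned the knob clockwise about 1.1 rad until I felt the far stop, then released it with both tabs out to full width; the jar and crucible have not moved, and the job is handed in at about 15.5 s (no verdict was returned).

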